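# Free the heel-slide board's carriage

### The job

Set up the heel-slide board for exercises: pull the lock's wing knob up, twist it clockwise and let it down into its rest notch so that the locking pin stays retracted by itself, then run the freed carriage to the other end of its rails, gently up against the end stop. Feel your way and do not strain the lock, and leave the things standing around the board where they are.

Things in the scene. Friction and masses are not known exactly. Their poses are not given: they have to be found in the camera images.
- board: Heel-slide board, screwed to the table: white base 210 x 460 x 18 mm with two steel rails, an aluminium lock strip and end blocks. Origin: centre of its underside. Its y runs along the rails, from the end where the carriage is locked to the end with the rubber-tipped stop; its x points across, from the lock's side to the heel cup's side, away from the robot; z up. It stands at a different place and yaw each time.
- knob_grip (a point): Centre of the black wing grip of the lock's pull knob: a bar 46 mm long (along this point's y), 12 mm thick (x), 18 mm tall, upright, z up, 111 mm over the table when seated, on a 10 mm stem; take it from above across its thickness. Turns and lifts with the knob. Clear for 22 mm below this point (then the collar, 30 mm across). On the lock's axis, 62 mm to -x of the carriage's middle.
- plunger (a joint): Lift of the knob and its 10 mm locking pin, m: 0 = seated, pin 4.5 mm deep in a hole of the strip. Pull: 6 N to start, 0.2 N more per mm, plus 1 N of weight. The knob's cross-pin clears the collar's rim at a lift between 9 and 21 mm (the collar is screwed in to a different height each time, not measured); a hard top stop comes 2.2 mm after that. Parked in the rest notch it stays 3 mm below the rim, so at 6 to 18 mm.
- knob (a joint): Turn of the knob, rad, clockwise seen from above: 0 = seated, the cross-pin in the collar's slot, which stops it turning (play 0.1). Lifted over the rim it turns to 1.05, where the rest notch is (play 0.1); a tall wall just past the notch stops it at about 1.16. Let down there, the cross-pin drops 3 mm into the notch and stays. Anywhere short of it the knob rests on the rim or springs back.
- lock: Steel foot of the lock on the carriage, 44 mm across, with the castellated collar (30 mm across, its top 22 to 35 mm below the middle of the seated wing) in which the knob's cross-pin slides. Origin: on the lock's axis, on the carriage plate, 46 mm over the table, z up. The lock is strained if knob and collar press on one another with more than 25 N (the top stop, the slot's wall or the wall past the notch).
- strip: Fixed aluminium lock strip under the knob, 26 mm wide, along the board's y, with holes 13 mm long every 50 mm that the pin drops into. Its top is 34 mm over the table. Origin: on its underside, in the middle of the board's length.
- end_block: Aluminium stop block across the far end of the rails, 190 x 18 x 32 mm, carrying the end stop: a round rubber bumper, 20 mm across, on a threaded stud, facing the carriage plate. The bumper is screwed out to a different length each time, its face 17 to 31 mm in front of the block's middle (not measured). Origin: centre of the block's underside, 212 mm along the board's y.
- carriage (a joint): Travel of the carriage along the board's y, m: 0 = as locked (play 1.5 mm), its 190 x 160 x 10 mm plate meets the rubber bumper of the end stop somewhere between 0.231 and 0.245. No more than 25 N may press on the stop. Weighs 0.7 to 1.3 kg; rubs with about 2.5 N and stays where it is left. Held by the pin until the pin is lifted more than 4.5 mm.
- foot_plate_top (a point): Middle of the top edge of the heel cup's upright foot plate, a wall 96 mm wide (board's x), 12 mm thick (along the rails, this point's y), its top 118 mm over the table, standing 54 mm above the pad of the cup behind it and clear on both sides; a good place to take hold of the carriage from above. The cup's side walls are 50 mm high over the carriage plate's underside, 80 mm apart inside. Moves with the carriage.
- tape_wide: Bystander: roll of white tape, 96 mm across, 50 mm tall, lying flat beyond the board. Origin: centre of its underside.
- tape_narrow: Bystander: roll of tan tape, 92 mm across, 36 mm tall, lying flat beyond the board. Origin: centre of its underside.
- powder: Bystander: white plastic bottle, 68 mm across, 170 mm tall, standing off one end of the board. Origin: centre of its underside.
- spray: Bystander: pale spray can, 66 mm across, 190 mm tall, standing off one end of the board. Origin: centre of its underside.

How it is judged:
On the way, in this order (a step that is already met when the one before it is completed fails the run):
1. the pin is parked: the knob sits in its rest notch and stays there with the fingers off it, the carriage still in its locked place (value of joint plunger above 0.005 m and value of joint knob between 0.9 and 1.22 rad and contact force between the fingers and knob below 0.1 N and value of joint carriage below 0.015 m), for 0.3 s.
2. the carriage is brought up against the rubber bumper of the end stop, the pin still parked (value of joint plunger above 0.005 m and value of joint knob between 0.9 and 1.22 rad and contact force between carriage and end_block above 0.3 N), for 0.02 s.
At the end, for the whole second after the job is handed in: The knob is parked in its rest notch (turn 0.90 to 1.22 rad, lift over 5 mm), released and still, and the carriage, having touched the end stop's bumper, stands at rest there at the far end (travel over 228 mm) (value of joint carriage above 0.228 m and velocity of joint each of carriage, plunger below 0.01 m/s and value of joint plunger above 0.005 m and value of joint knob between 0.9 and 1.22 rad and velocity of joint plunger above -0.01 m/s).
It fails at once if the lock is strained: knob and collar press on one another with more than 25 N (yanked against the top stop, or twisted before the cross-pin is clear or past the notch) (contact force between plunger and lock above 25 N).
It fails at once if the carriage is shoved against the engaged pin with more than 25 N (contact force between plunger and strip above 25 N).
It fails at once if the carriage is rammed or pressed against the end stop with more than 25 N (contact force between carriage and end_block above 25 N).
It fails at once if a tape roll, the bottle or the can is moved more than 15 mm or tipped (distance of any of tape_wide, tape_narrow, powder, spray from where it was at the start of the episode above 0.015 m or angle between any of powder, spray's own z axis and vertical above 0.2 rad).
It also fails if it takes over 64 s, if anything falls off the work surface, if the arm or the gripper's body presses on something with over 40 N, if the wrist force passes 120 N, or if a joint passes its speed limit or range.

### The arm

A 6-joint arm with a two-finger parallel gripper is mounted at the origin on the work surface. World frame = base frame: x ahead of the robot, y to its left, z up, the work surface at z = 0. Lengths are in m, angles in rad, forces in N, time in s.
With the tool pointing down it reaches from about 0.25 to 0.725 m from the base axis. Payload 9.7 kg.
Tool frame: the origin (TCP) lies midway between the tips of the shut fingers; the grasp point (between the pads) lies 19 mm behind it; z points along the fingers, y is the direction in which the jaws open and shut (so a half turn about z gives the same grasp; the last joint's range is limited). The gripper opens to 85 mm and grips with 20 to 120 N. Pads are 22 mm wide; open, the fingers measure 114 mm over their backs; the gripper's body (76 mm by 85 mm) begins 54 mm behind the grasp point. The pads swing forward as they close: fully open they stand 13 mm farther back than shut.
Start: joints at [1.248, 0.087, 0.176, 1.66, 0, 1.571], TCP at [0.174, 0.522, 0.231] pointing down, gripper open.
Joint ranges: [-3.13, 3.13], [-0.85, 1.81], [-1.15, 1.24], [-2.2, 2.28], [-1.44, 1.52], [-3.14, 3.14]. Speed limits (rad/s): [2.22, 2.22, 2.57, 3.14, 3.14, 3.14].

### API

Orientations are given as [roll, pitch, yaw] about the fixed x, y, z axes, in that order (R = Rz(yaw) Ry(pitch) Rx(roll)).
In Python, from station import telemetry, cams, workorder, models gives the robot as it stands.
- The arm moves only by the tool arm_command, never from a script. Its argument "increments" is a list of rows, each an object with "translation": the shift along the tool's x, y, z each as a share of 400 mm, from -1 to 1, a list of three; "delta_rot": the turn, a rotation vector about the tool's x, y, z each as a share of 180 degrees, from -1 to 1, a list of three; "gripper": the opening, from -1 (shut) to 1 (fully open). A call has 1 to 10 rows; each row is the pose to reach, as a shift and turn from the pose measured when the call began, along the tool's axes at that moment, turning the shorter way round; what a row does not reach only later rows make up. A row lasts 1/10 s, in which the tool goes at most 50 mm and 8.59 degrees, less where a joint would pass 70% of its speed; a pose out of reach is approached as far as the arm can. A call with a number of a shift or a turn outside -1 to 1 is refused whole. A call with a gripper value outside its range is refused whole. The fingers move at their own pace and stop on an object; "newtons" is the grip in N (left out, the last holds). Time passes only in rows, so rows that repeat a pose let the fingers close. It gives the time, the measured TCP pose, the force and the opening at its end, in the units of the state.
- telemetry.read_state(): the state, without advancing time (a new reading comes with each control period).
- cams.camera(name): name is "scene" or "top" or "wrist"; returns a dict with "img" (420x560x3 uint8, red, green, blue), "range_z" (420x560 float32, m along the optical axis (not along the pixel's ray), 0 where there is no reading), "fx", "fy", "cx", "cy" (pixels), "k1" (the pictures are not rectified: a ray, as slopes to the right and down, at radius r is drawn at 1 + k1 r^2 times it, then the intrinsics apply), "rvec" (rotation vector, rad) and "tvec" (3), from world to camera coordinates, as OpenCV has them. Camera axes: x right, y down, z forward; pixel columns grow to the right and rows downward; lengths in m; the calibration is good to about 2 mm. A picture is of the moment at which its call begins.
- workorder.job_done(): hands the job in, once; it reports no verdict.
Trained networks look in a picture, given as the dict that the camera call returned (one of the last four; its "shot" number tells which), for a name from the list of things; names that differ only in an ending like _2 or _b are one class to them, and where a whole thing is asked for, a point or a joint stands for the part that bears it (a point fixed in the world has none). Each returns a list of dicts, best first, with "p" (0 to 1); they miss things now and then, are a little off and sometimes report something else, mostly with a low value. They report only what shows in the picture. A call takes as long as a camera call.
- models.outline_of(picture, thing): "region" (420x560 bool, what is visible of it) and "extent" ([left, top, right, bottom] in pixels, round what is visible of it).
The state is a dict: "t": time; "joint_positions": joint angles; "dq": joint speeds; "joint_efforts": joint torques, N m; "eef_pos": TCP position; "ee_rot": TCP orientation; "wrist_force": force on the tool from outside, world axes, zero at the start; "torque": the same for the moment, N m; "gripper_width": finger opening in m.
Only numpy, scipy, OpenCV 4.12 (cv2) and the standard library are available. Lean on these libraries where they do the work, as an engineer would, in place of code of your own. Each camera call takes 0.05 s, during which the arm holds its last target.

## Working session

There is one attempt and no reset: what is moved stays moved. The work goes in short steps, Python scripts to look and compute and a tool call to move; the robot and the scene stay as the last step left them, time stands still between calls to the robot, and variables do not carry over. Pictures are saved under pics/ and viewed, and the job is handed in when it is done.

Besides the shell and the picture viewer there is one more tool, called after ">>>" as a command line: name --argument value ..., lists and objects as JSON in quotes. arm_command: Moves the arm, as the interface text tells. Shift numbers are shares of 400 mm and turn numbers shares of 180 degrees, none past 1 either way. Its arguments: {"type":"object","properties":{"increments":{"type":"array"},"newtons":{"type":"number"}},"required":["increments"]}

```bash
ls; mkdir -p pics; python3 - <<'E'
from station import telemetry,cams
import cv2,numpy as np
s=telemetry.read_state();print({k:np.round(v,4) for k,v in s.items()})
for n in ("scene","top"):
    c=cams.camera(n);cv2.imwrite(f"pics/{n}0.png",c["img"][:,:,::-1]);print(n,{k:c[k] for k in c if k not in("img","range_z")})
E
```

```text
pics
{'t': np.float64(0.0), 'joint_positions': array([ 1.248 ,  0.0875,  0.1751,  1.6598, -0.    ,  1.5708]), 'dq': array([-0.0014,  0.0002,  0.0001, -0.0002, -0.0006,  0.0025]), 'joint_efforts': array([ 7.00000e-04, -5.20382e+01,  4.64808e+01,  1.61000e-02,
        0.00000e+00,  0.00000e+00]), 'eef_pos': array([0.1744, 0.5214, 0.2306]), 'ee_rot': array([-3.1403,  0.    ,  2.8188]), 'wrist_force': array([-0.4749,  0.5467,  0.1206]), 'torque': array([-0.0392, -0.0082,  0.0339]), 'gripper_width': np.float64(0.0856)}
scene {'fx': 414.58427289150836, 'fy': 414.58427289150836, 'cx': 293.2177915102807, 'cy': 209.10150607933798, 'k1': -0.11227644473196742, 'rvec': array([ 1.86295451,  1.61356938, -0.66891233]), 'tvec': array([-0.09193938, -0.35200954,  1.55398721]), 'shot': 1}
top {'fx': 379.7364861534184, 'fy': 379.7364861534184, 'cx': 276.5989485698833, 'cy': 209.80585143109136, 'k1': -0.006308601728270583, 'rvec': array([ 2.15299843, -2.12887485,  0.20459099]), 'tvec': array([-0.01427794,  0.63410773,  0.85826967]), 'shot': 2}
```

View pics/scene0.png

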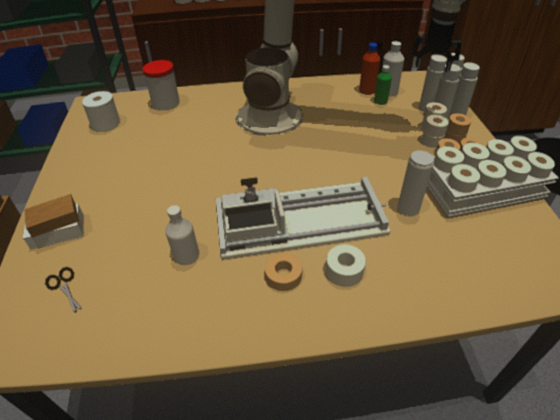

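View pics/top0.png

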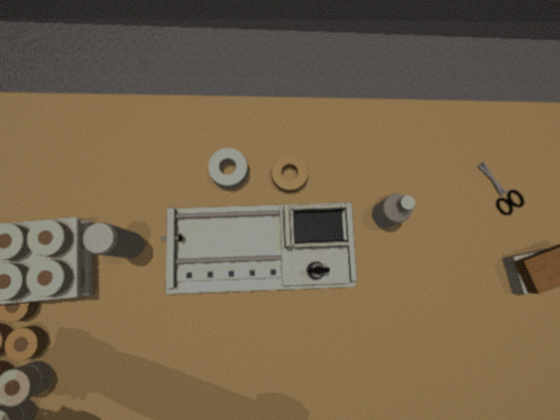

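```bash
cat > h.py <<'E'
from station import telemetry,cams,workorder,models
import cv2,numpy as np
from scipy.spatial.transform import Rotation as Ro
def cloud(c):
    K=np.array([[c["fx"],0,c["cx"]],[0,c["fy"],c["cy"]],[0,0,1]])
    H,W=c["range_z"].shape
    u,v=np.meshgrid(np.arange(W,dtype=float),np.arange(H,dtype=float))
    p=cv2.undistortPoints(np.stack([u.ravel(),v.ravel()],1)[:,None],K,np.array([c["k1"],0,0,0,0.]))[:,0]
    z=c["range_z"].ravel()
    P=np.c_[p*z[:,None],z]
    R=cv2.Rodrigues(np.array(c["rvec"]))[0]
    X=(P-np.array(c["tvec"]))@R
    X[z==0]=np.nan
    return X.reshape(H,W,3)
def st():
    s=telemetry.read_state();print({k:np.round(s[k],4) for k in("t","eef_pos","ee_rot","wrist_force","torque","gripper_width")});return s
E
python3 - <<'E'
from h import *
for n in("top","scene"):
    c=cams.camera(n);X=cloud(c)
    for t in("board","knob_grip","lock","foot_plate_top","end_block","carriage","strip","tape_wide","tape_narrow","powder","spray"):
        for o in models.outline_of(c,t)[:1]:
            P=X[o["region"]];P=P[~np.isnan(P[:,0])]
            if len(P)<3: print(n,t,o["p"],len(P));continue
            r=cv2.minAreaRect(P[:,:2].astype(np.float32))
            print(n,t,round(o["p"],2),np.array(o["extent"]).round(),"n",len(P),"med",np.median(P,0).round(4),"zmax",np.percentile(P[:,2],[2,50,98]).round(3),"rect",np.round(r[0],4),np.round(r[1],4),round(r[2],1))
E
```

```text
top board 0.62 [163. 202. 356. 294.] n 15924 med [0.5449 0.0338 0.0337] zmax [0.016 0.034 0.116] rect [0.5515 0.0313] [0.2154 0.4742] 2.7
top knob_grip 0.64 [308. 266. 327. 273.] n 116 med [ 0.4933 -0.0978  0.1197] zmax [0.11  0.12  0.123] rect [ 0.4925 -0.0982] [0.0152 0.0419] 0.6
top lock 0.68 [308. 260. 330. 280.] n 277 med [ 0.4914 -0.096   0.0839] zmax [0.048 0.084 0.123] rect [ 0.4924 -0.0992] [0.0418 0.04  ] 64.2
top foot_plate_top 0.94 [278. 204. 351. 286.] n 5261 med [ 0.5499 -0.0947  0.058 ] zmax [0.044 0.058 0.119] rect [ 0.5569 -0.0986] [0.1994 0.1648] 2.5
top end_block 0.85 [158. 207. 184. 289.] n 874 med [0.5472 0.2409 0.0499] zmax [0.021 0.05  0.054] rect [0.5486 0.2444] [0.048  0.1973] 88.2
top carriage 0.67 [279. 203. 350. 285.] n 5155 med [ 0.55   -0.0935  0.0592] zmax [0.044 0.059 0.119] rect [ 0.5572 -0.0985] [0.1937 0.165 ] 3.5
top strip 0.85 [178. 267. 277. 283.] n 1078 med [0.483  0.1091 0.0345] zmax [0.021 0.035 0.038] rect [0.4832 0.1041] [0.026  0.2482] 2.7
top tape_wide 0.82 [208. 152. 248. 189.] n 1154 med [0.7395 0.1143 0.0503] zmax [0.008 0.05  0.054] re
[... 1212 characters left out ...]
[280. 188. 364. 203.] n 777 med [0.4921 0.1051 0.032 ] zmax [0.019 0.032 0.036] rect [0.4866 0.106 ] [0.0314 0.2389] 2.5
scene tape_wide 0.66 [326. 241. 365. 288.] n 1315 med [0.7597 0.1124 0.0488] zmax [0.003 0.049 0.054] rect [0.7264 0.1172] [0.0933 0.1363] 82.3
scene tape_narrow 0.61 [263. 255. 303. 291.] n 1102 med [ 0.7498 -0.0394  0.0351] zmax [0.001 0.035 0.04 ] rect [ 0.7273 -0.0387] [0.1132 0.0908] 2.8
scene powder 0.85 [167. 206. 199. 264.] n 1335 med [ 0.6579 -0.2779  0.0964] zmax [0.005 0.096 0.17 ] rect [ 0.5799 -0.2972] [0.1911 0.0745] 17.1
scene spray 0.59 [395. 149. 435. 219.] n 1467 med [0.5763 0.34   0.1287] zmax [0.012 0.129 0.192] rect [0.5016 0.3848] [0.0747 0.1939] 62.5
```

```bash
python3 - <<'E'
from h import *
c=cams.camera("top");im=c["img"][190:310,150:370]
cv2.imwrite("pics/topz.png",cv2.resize(im,None,fx=3.6,fy=3.6,interpolation=cv2.INTER_CUBIC)[:,:,::-1])
E
```

```text
(no output)
```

View pics/topz.png

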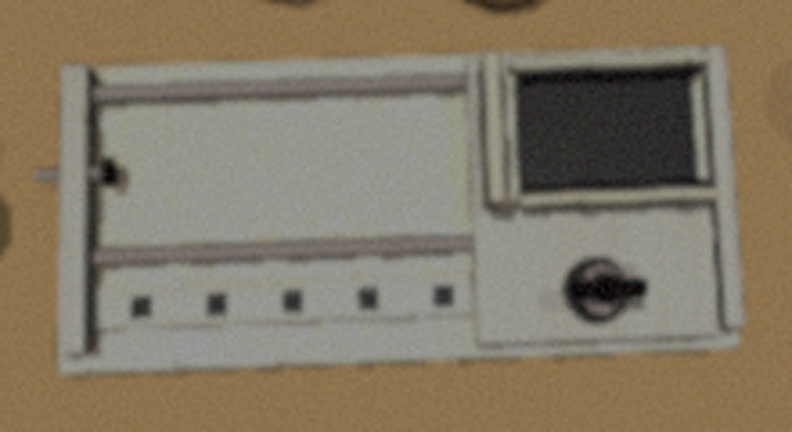

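```bash
cat >> h.py <<'E'
def inc(p,yaw,tilt=None):
    s=telemetry.read_state()
    R0=Ro.from_euler("xyz",s["ee_rot"]);R1=Ro.from_euler("xyz",[np.pi,0,yaw])
    d=R0.inv().apply(np.array(p)-s["eef_pos"])/0.4
    r=(R0.inv()*R1).as_rotvec()/np.pi
    print("translation",d.round(4).tolist(),"delta_rot",r.round(4).tolist(),"rows>=",np.linalg.norm(d)*8, np.linalg.norm(r)*180/8.59)
E
python3 - <<'E'
from h import *
c=cams.camera("top");X=cloud(c)
R=cv2.Rodrigues(np.array(c["rvec"]))[0];print("cam",-R.T@c["tvec"])
V=X.reshape(-1,3)
def sel(x0,x1,y0,y1,z0,z1):
    m=(V[:,0]>x0)&(V[:,0]<x1)&(V[:,1]>y0)&(V[:,1]<y1)&(V[:,2]>z0)&(V[:,2]<z1);return V[m]
for nm,b in dict(bar=(.45,.54,-.15,-.05,.112,.13),plate=(.5,.7,-.1,0.05,.11,.13),block=(.4,.7,.2,.3,.044,.056),carr=(.44,.68,-.2,.02,.04,.053)).items():
    P=sel(*b);r=cv2.minAreaRect(P[:,:2].astype(np.float32));
    m=P[:,:2].mean(0);w,E=np.linalg.eigh(np.cov(P[:,:2].T))
    print(nm,len(P),P.mean(0).round(4),np.round(r[0],4),np.round(r[1],4),r[2],"pca dir",E[:,1].round(3))
inc([.4925,-.098,.2],np.radians(92.5))
E
```

```text
cam [0.47885115 0.00986453 0.95369154]
bar 119 [ 0.4925 -0.0986  0.1194] [ 0.4914 -0.0996] [0.0129 0.0438] 0.4921245872974396 pca dir [-0.041  0.999]
plate 231 [ 0.5893 -0.0294  0.1179] [ 0.5602 -0.0439] [0.156  0.0448] 26.120798110961914 pca dir [-0.993 -0.115]
block 701 [0.5437 0.2438 0.0502] [0.5448 0.2481] [0.0519 0.1889] 84.22259521484375 pca dir [-0.999 -0.04 ]
carr 2876 [ 0.5181 -0.1075  0.0462] [ 0.5574 -0.1057] [0.1944 0.178 ] 2.7195661067962646 pca dir [-0.201  0.98 ]
translation [-1.2454, -1.2168, 0.0782] delta_rot [-0.0, 0.0, 0.3834] rows>= 13.942907752494552 8.033232006755016
```

>>> arm_command --increments '[{"translation": [-0.62, -0.61, 0.02], "delta_rot": [0, 0, 0.383], "gripper": 0.0}, {"translation": [-0.62, -0.61, 0.02], "delta_rot": [0, 0, 0.383], "gripper": 0.0}, {"translation": [-0.62, -0.61, 0.02], "delta_rot": [0, 0, 0.383], "gripper": 0.0}, {"translation": [-0.62, -0.61, 0.02], "delta_rot": [0, 0, 0.383], "gripper": 0.0}, {"translation": [-0.62, -0.61, 0.02], "delta_rot": [0, 0, 0.383], "gripper": 0.0}, {"translation": [-0.62, -0.61, 0.02], "delta_rot": [0, 0, 0.383], "gripper": 0.0}, {"translation": [-0.62, -0.61, 0.02], "delta_rot": [0, 0, 0.383], "gripper": 0.0}, {"translation": [-0.62, -0.61, 0.02], "delta_rot": [0, 0, 0.383], "gripper": 0.0}, {"translation": [-0.62, -0.61, 0.02], "delta_rot": [0, 0, 0.383], "gripper": 0.0}, {"translation": [-0.62, -0.61, 0.02], "delta_rot": [0, 0, 0.383], "gripper": 0.0}]'

```text
t: 2.4
eef_pos: [0.3322, 0.2118, 0.2234]
ee_rot: [3.141, -0.0, 1.62]
wrist_force: [0.4, 0.9, 0.2]
gripper_width: 0.0426
```

```bash
python3 -c "
from h import *
st();inc([.4925,-.098,.2],np.radians(92.4))"
```

```text
{'t': np.float64(2.4), 'eef_pos': array([0.3322, 0.2118, 0.2234]), 'ee_rot': array([ 3.1414e+00, -3.0000e-04,  1.6199e+00]), 'wrist_force': array([0.4147, 0.8526, 0.2052]), 'torque': array([-0.0264,  0.0087, -0.0564]), 'gripper_width': np.float64(0.0426)}
translation [-0.7932, 0.3622, 0.0583] delta_rot [0.0, -0.0001, 0.0023] rows>= 6.991522565659145 0.04841039187995742
```

>>> arm_command --increments '[{"translation": [-0.793, 0.362, 0.058], "delta_rot": [0, 0, 0.002], "gripper": 0.0}, {"translation": [-0.793, 0.362, 0.058], "delta_rot": [0, 0, 0.002], "gripper": 0.0}, {"translation": [-0.793, 0.362, 0.058], "delta_rot": [0, 0, 0.002], "gripper": 0.0}, {"translation": [-0.793, 0.362, 0.058], "delta_rot": [0, 0, 0.002], "gripper": 0.0}, {"translation": [-0.793, 0.362, 0.058], "delta_rot": [0, 0, 0.002], "gripper": 0.0}, {"translation": [-0.793, 0.362, 0.058], "delta_rot": [0, 0, 0.002], "gripper": 0.0}, {"translation": [-0.793, 0.362, 0.058], "delta_rot": [0, 0, 0.002], "gripper": 0.0}, {"translation": [-0.793, 0.362, 0.058], "delta_rot": [0, 0, 0.002], "gripper": 0.0}, {"translation": [-0.793, 0.362, 0.058], "delta_rot": [0, 0, 0.002], "gripper": 0.0}]'

```text
t: 3.3
eef_pos: [0.4926, -0.0974, 0.1993]
ee_rot: [-3.14, -0.001, 1.617]
wrist_force: [0.1, 0.7, -0.1]
gripper_width: 0.0428
```

```bash
python3 - <<'E'
from h import *
st()
c=cams.camera("wrist");cv2.imwrite("pics/w1.png",c["img"][:,:,::-1]);X=cloud(c)
R=cv2.Rodrigues(np.array(c["rvec"]))[0];print("cam",-R.T@c["tvec"])
V=X.reshape(-1,3)
def rep(nm,x0,x1,y0,y1,z0,z1):
    m=(V[:,0]>x0)&(V[:,0]<x1)&(V[:,1]>y0)&(V[:,1]<y1)&(V[:,2]>z0)&(V[:,2]<z1);P=V[m]
    if len(P)<5: print(nm,len(P));return
    r=cv2.minAreaRect(P[:,:2].astype(np.float32));w,E=np.linalg.eigh(np.cov(P[:,:2].T))
    print(nm,len(P),P.mean(0).round(4),np.median(P[:,2]),np.round(r[0],4),np.round(r[1],4),round(r[2],2),E[:,1].round(3))
rep("bar",.46,.53,-.14,-.06,.113,.13)
rep("plate",.53,.68,-.1,0.05,.112,.13)
rep("collar",.46,.53,-.14,-.06,.068,.098)
E
```

```text
{'t': np.float64(3.3), 'eef_pos': array([ 0.4926, -0.0974,  0.1993]), 'ee_rot': array([-3.1400e+00, -1.0000e-03,  1.6168e+00]), 'wrist_force': array([ 0.1402,  0.6822, -0.1311]), 'torque': array([-0.0035,  0.041 , -0.0408]), 'gripper_width': np.float64(0.0428)}
cam [ 0.48758182 -0.02014997  0.34192106]
bar 770 [ 0.4902 -0.0988  0.1189] 0.11914424658217634 [ 0.4901 -0.1001] [0.0117 0.0451] 3.02 [-0.047  0.999]
plate 2030 [ 0.5878 -0.0297  0.1169] 0.11717802941559961 [ 0.589  -0.0299] [0.0955 0.0126] 2.65 [-0.999 -0.044]
collar 311 [ 0.4907 -0.0964  0.0788] 0.08154560486796729 [ 0.4903 -0.0977] [0.0244 0.0328] 89.67 [-0.999  0.037]
```

View pics/w1.png

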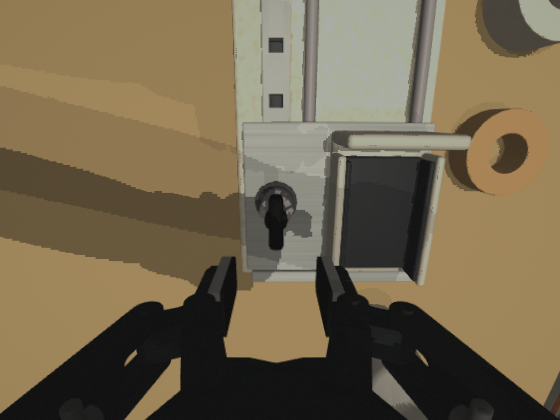

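```bash
python3 -c "
from h import *
inc([.4913,-.0993,.0945],np.radians(92.6))"
```

```text
translation [-0.0067, -0.0029, 0.2633] delta_rot [-0.0003, -0.0003, 0.0004] rows>= 2.107096835138627 0.011216917760076644
```

>>> arm_command --increments '[{"translation": [-0.0067, -0.003, 0.1], "delta_rot": [0, 0, 0], "gripper": 0.0}, {"translation": [-0.0067, -0.003, 0.18], "delta_rot": [0, 0, 0], "gripper": 0.0}, {"translation": [-0.0067, -0.003, 0.23], "delta_rot": [0, 0, 0], "gripper": 0.0}, {"translation": [-0.0067, -0.003, 0.25], "delta_rot": [0, 0, 0], "gripper": 0.0}, {"translation": [-0.0067, -0.003, 0.263], "delta_rot": [0, 0, 0], "gripper": 0.0}, {"translation": [-0.0067, -0.003, 0.263], "delta_rot": [0, 0, 0], "gripper": 0.0}]'

```text
t: 3.95
eef_pos: [0.4915, -0.0985, 0.0952]
ee_rot: [-3.142, -0.001, 1.619]
wrist_force: [-0.5, 0.4, 0.5]
gripper_width: 0.0429
```

```bash
python3 - <<'E'
from h import *
st()
c=cams.camera("wrist");cv2.imwrite("pics/w2.png",c["img"][:,:,::-1])
E
```

```text
{'t': np.float64(3.95), 'eef_pos': array([ 0.4915, -0.0985,  0.0952]), 'ee_rot': array([-3.1415e+00, -7.0000e-04,  1.6192e+00]), 'wrist_force': array([-0.5085,  0.4365,  0.4895]), 'torque': array([-0.0054,  0.0047, -0.0186]), 'gripper_width': np.float64(0.0429)}
```

View pics/w2.png

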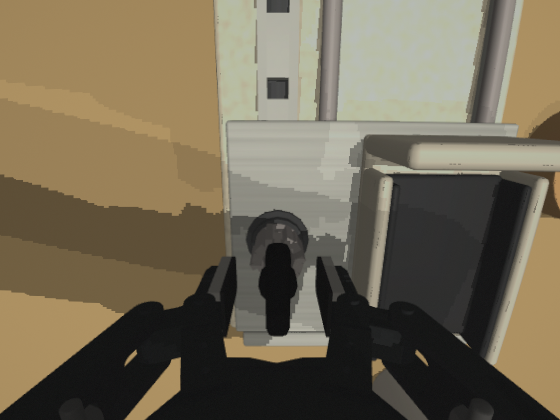

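>>> arm_command --increments '[{"translation": [0, 0, 0], "delta_rot": [0, 0, 0], "gripper": -0.4}, {"translation": [0, 0, 0], "delta_rot": [0, 0, 0], "gripper": -0.6}, {"translation": [0, 0, 0], "delta_rot": [0, 0, 0], "gripper": -0.8}, {"translation": [0, 0, 0], "delta_rot": [0, 0, 0], "gripper": -1}, {"translation": [0, 0, 0], "delta_rot": [0, 0, 0], "gripper": -1}, {"translation": [0, 0, 0], "delta_rot": [0, 0, 0], "gripper": -1}]' --newtons 25

```text
t: 4.6
eef_pos: [0.4924, -0.0989, 0.097]
ee_rot: [3.139, -0.0, 1.619]
wrist_force: [-0.7, 1.2, 6.8]
gripper_width: 0.0185
```

```bash
python3 -c "
from h import *
st()"
```

```text
{'t': np.float64(4.6), 'eef_pos': array([ 0.4924, -0.0989,  0.097 ]), 'ee_rot': array([ 3.1390e+00, -4.0000e-04,  1.6187e+00]), 'wrist_force': array([-0.6735,  1.1861,  6.802 ]), 'torque': array([0.2456, 0.1243, 0.0362]), 'gripper_width': np.float64(0.0185)}
```

>>> arm_command --increments '[{"translation": [0, 0, 0], "delta_rot": [0, 0, 0], "gripper": -1}, {"translation": [0, 0, 0], "delta_rot": [0, 0, 0], "gripper": -1}]'

```text
t: 4.8
eef_pos: [0.4924, -0.0989, 0.0971]
ee_rot: [3.139, -0.001, 1.619]
wrist_force: [-0.9, 0.9, 1.8]
gripper_width: 0.0186
```

```bash
python3 - <<'E'
from h import *
st()
c=cams.camera("wrist");cv2.imwrite("pics/w3.png",c["img"][:,:,::-1])
E
```

```text
{'t': np.float64(4.8), 'eef_pos': array([ 0.4924, -0.0989,  0.0971]), 'ee_rot': array([ 3.1389e+00, -5.0000e-04,  1.6186e+00]), 'wrist_force': array([-0.9229,  0.9288,  1.8366]), 'torque': array([ 0.282 ,  0.1871, -0.0082]), 'gripper_width': np.float64(0.0186)}
```

View pics/w3.png

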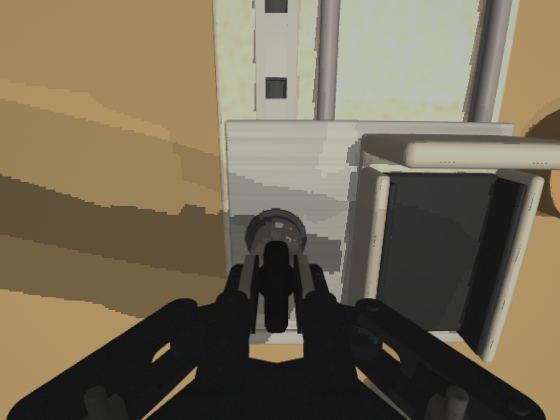

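>>> arm_command --increments '[{"translation": [0, 0, -0.0025], "delta_rot": [0, 0, 0], "gripper": -1}, {"translation": [0, 0, -0.005], "delta_rot": [0, 0, 0], "gripper": -1}, {"translation": [0, 0, -0.0075], "delta_rot": [0, 0, 0], "gripper": -1}, {"translation": [0, 0, -0.01], "delta_rot": [0, 0, 0], "gripper": -1}, {"translation": [0, 0, -0.01], "delta_rot": [0, 0, 0], "gripper": -1}]' --newtons 40

```text
t: 5.35
eef_pos: [0.4923, -0.0988, 0.101]
ee_rot: [3.139, -0.001, 1.619]
wrist_force: [1.5, 0.9, -7.5]
gripper_width: 0.0181
```

```bash
python3 -c "
from h import *
st()"
```

```text
{'t': np.float64(5.35), 'eef_pos': array([ 0.4923, -0.0988,  0.101 ]), 'ee_rot': array([ 3.1393e+00, -7.0000e-04,  1.6187e+00]), 'wrist_force': array([ 1.5435,  0.8867, -7.5452]), 'torque': array([ 0.1562, -0.4155, -0.0095]), 'gripper_width': np.float64(0.0181)}
```

>>> arm_command --increments '[{"translation": [0, 0, -0.0025], "delta_rot": [0, 0, 0], "gripper": -1}, {"translation": [0, 0, -0.005], "delta_rot": [0, 0, 0], "gripper": -1}, {"translation": [0, 0, -0.0075], "delta_rot": [0, 0, 0], "gripper": -1}, {"translation": [0, 0, -0.01], "delta_rot": [0, 0, 0], "gripper": -1}, {"translation": [0, 0, -0.01], "delta_rot": [0, 0, 0], "gripper": -1}]'

```text
t: 5.85
eef_pos: [0.4922, -0.0988, 0.1051]
ee_rot: [3.139, -0.001, 1.619]
wrist_force: [1.9, 1.7, -8.0]
gripper_width: 0.018
```

```bash
python3 - <<'E'
from h import *
st()
c=cams.camera("wrist");cv2.imwrite("pics/w4.png",c["img"][:,:,::-1])
E
```

```text
{'t': np.float64(5.85), 'eef_pos': array([ 0.4922, -0.0988,  0.1051]), 'ee_rot': array([ 3.1393e+00, -6.0000e-04,  1.6186e+00]), 'wrist_force': array([ 1.8642,  1.7294, -7.9883]), 'torque': array([ 0.1869, -0.4941, -0.0188]), 'gripper_width': np.float64(0.018)}
```

View pics/w4.png

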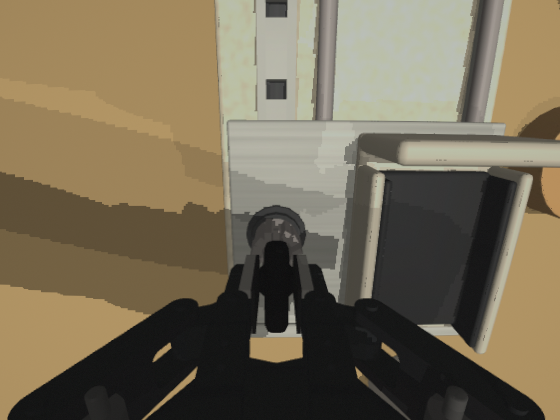

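>>> arm_command --increments '[{"translation": [0, 0, -0.0025], "delta_rot": [0, 0, 0], "gripper": -1}, {"translation": [0, 0, -0.005], "delta_rot": [0, 0, 0], "gripper": -1}, {"translation": [0, 0, -0.0065], "delta_rot": [0, 0, 0], "gripper": -1}, {"translation": [0, 0, -0.0065], "delta_rot": [0, 0, 0], "gripper": -1}]'

```text
t: 6.3
eef_pos: [0.4922, -0.0988, 0.1077]
ee_rot: [3.139, -0.001, 1.619]
wrist_force: [3.0, -0.0, -8.6]
gripper_width: 0.0178
```

>>> arm_command --increments '[{"translation": [0, 0, -0.0012], "delta_rot": [0, 0, 0], "gripper": -1}, {"translation": [0, 0, -0.0025], "delta_rot": [0, 0, 0], "gripper": -1}, {"translation": [0, 0, -0.0025], "delta_rot": [0, 0, 0], "gripper": -1}]'

```text
t: 6.6
eef_pos: [0.4922, -0.0988, 0.1087]
ee_rot: [3.139, -0.001, 1.619]
wrist_force: [3.0, 1.5, -9.9]
gripper_width: 0.0178
```

>>> arm_command --increments '[{"translation": [0, 0, -0.0012], "delta_rot": [0, 0, 0], "gripper": -1}, {"translation": [0, 0, -0.0025], "delta_rot": [0, 0, 0], "gripper": -1}, {"translation": [0, 0, -0.0025], "delta_rot": [0, 0, 0], "gripper": -1}]'

```text
t: 6.9
eef_pos: [0.4922, -0.0988, 0.1098]
ee_rot: [3.139, -0.001, 1.619]
wrist_force: [2.9, -0.1, -8.6]
gripper_width: 0.018
```

>>> arm_command --increments '[{"translation": [0, 0, -0.0012], "delta_rot": [0, 0, 0], "gripper": -1}, {"translation": [0, 0, -0.002], "delta_rot": [0, 0, 0], "gripper": -1}, {"translation": [0, 0, -0.002], "delta_rot": [0, 0, 0], "gripper": -1}]'

```text
t: 7.2
eef_pos: [0.4922, -0.0988, 0.1106]
ee_rot: [3.139, -0.001, 1.619]
wrist_force: [3.3, 1.2, -9.5]
gripper_width: 0.0176
```

>>> arm_command --increments '[{"translation": [0, 0, -0.0012], "delta_rot": [0, 0, 0], "gripper": -1}, {"translation": [0, 0, -0.002], "delta_rot": [0, 0, 0], "gripper": -1}, {"translation": [0, 0, -0.002], "delta_rot": [0, 0, 0], "gripper": -1}]'

```text
t: 7.5
eef_pos: [0.4922, -0.0988, 0.1114]
ee_rot: [3.139, -0.001, 1.619]
wrist_force: [3.0, 0.6, -9.9]
gripper_width: 0.0178
```

```bash
python3 - <<'E'
from h import *
st()
c=cams.camera("scene");cv2.imwrite("pics/s5.png",cv2.resize(c["img"][150:270,190:320],None,fx=5,fy=5)[:,:,::-1])
E
```

```text
{'t': np.float64(7.5), 'eef_pos': array([ 0.4922, -0.0988,  0.1114]), 'ee_rot': array([ 3.1394e+00, -7.0000e-04,  1.6186e+00]), 'wrist_force': array([ 2.9862,  0.5824, -9.9197]), 'torque': array([ 0.1549, -0.5753,  0.0271]), 'gripper_width': np.float64(0.0178)}
```

View pics/s5.png

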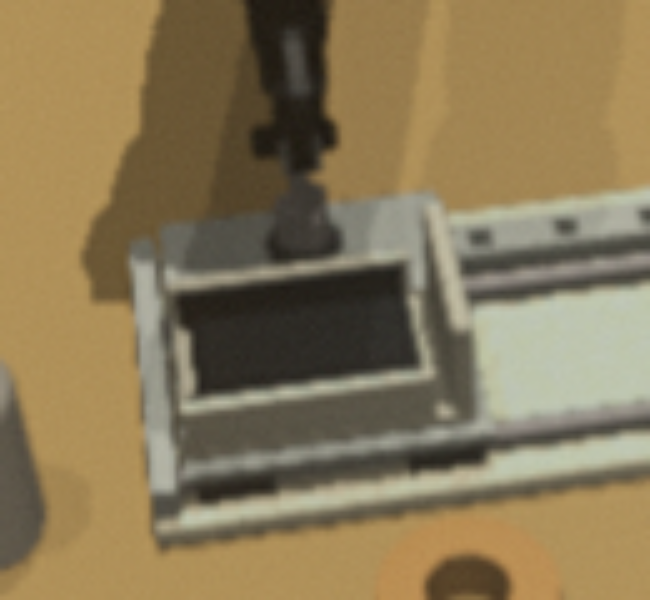

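>>> arm_command --increments '[{"translation": [0, 0, -0.0012], "delta_rot": [0, 0, 0], "gripper": -1}, {"translation": [0, 0, -0.002], "delta_rot": [0, 0, 0], "gripper": -1}, {"translation": [0, 0, -0.002], "delta_rot": [0, 0, 0], "gripper": -1}]'

```text
t: 7.85
eef_pos: [0.4922, -0.0988, 0.1123]
ee_rot: [3.139, -0.001, 1.619]
wrist_force: [2.6, 1.3, -9.2]
gripper_width: 0.0183
```

>>> arm_command --increments '[{"translation": [0, 0, -0.0012], "delta_rot": [0, 0, 0], "gripper": -1}, {"translation": [0, 0, -0.002], "delta_rot": [0, 0, 0], "gripper": -1}, {"translation": [0, 0, -0.002], "delta_rot": [0, 0, 0], "gripper": -1}]'

```text
t: 8.15
eef_pos: [0.4922, -0.0988, 0.1131]
ee_rot: [3.139, -0.001, 1.619]
wrist_force: [3.6, 1.5, -10.6]
gripper_width: 0.0179
```

>>> arm_command --increments '[{"translation": [0, 0, -0.0012], "delta_rot": [0, 0, 0], "gripper": -1}, {"translation": [0, 0, -0.002], "delta_rot": [0, 0, 0], "gripper": -1}, {"translation": [0, 0, -0.002], "delta_rot": [0, 0, 0], "gripper": -1}]'

```text
t: 8.45
eef_pos: [0.4922, -0.0988, 0.1139]
ee_rot: [3.139, -0.001, 1.619]
wrist_force: [3.1, 0.8, -10.2]
gripper_width: 0.0181
```

>>> arm_command --increments '[{"translation": [0, 0, -0.0012], "delta_rot": [0, 0, 0], "gripper": -1}, {"translation": [0, 0, -0.002], "delta_rot": [0, 0, 0], "gripper": -1}, {"translation": [0, 0, -0.002], "delta_rot": [0, 0, 0], "gripper": -1}]'

```text
t: 8.75
eef_pos: [0.4922, -0.0988, 0.1148]
ee_rot: [3.139, -0.001, 1.619]
wrist_force: [2.8, 1.1, -10.7]
gripper_width: 0.018
```

>>> arm_command --increments '[{"translation": [0, 0, -0.0012], "delta_rot": [0, 0, 0], "gripper": -1}, {"translation": [0, 0, -0.002], "delta_rot": [0, 0, 0], "gripper": -1}, {"translation": [0, 0, -0.002], "delta_rot": [0, 0, 0], "gripper": -1}]'

```text
t: 9.05
eef_pos: [0.4921, -0.0988, 0.1149]
ee_rot: [3.14, -0.001, 1.619]
wrist_force: [4.6, 1.4, -16.8]
gripper_width: 0.0175
```

```bash
python3 - <<'E'
from h import *
st()
c=cams.camera("wrist");cv2.imwrite("pics/w6.png",c["img"][:,:,::-1])
V=cloud(c)[240:335,268:288].reshape(-1,3);print(np.nanmedian(V[V[:,2]>.1],0))
E
```

```text
{'t': np.float64(9.05), 'eef_pos': array([ 0.4921, -0.0988,  0.1149]), 'ee_rot': array([ 3.1401e+00, -9.0000e-04,  1.6187e+00]), 'wrist_force': array([  4.5595,   1.3803, -16.822 ]), 'torque': array([ 0.1403, -1.056 ,  0.0544]), 'gripper_width': np.float64(0.0175)}
[ 0.49086284 -0.0954399   0.136783  ]
```

View pics/w6.png

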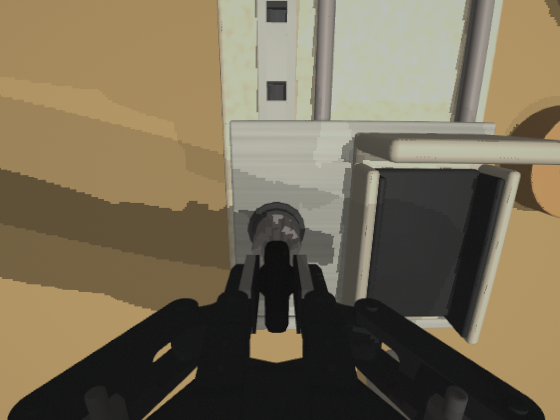

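>>> arm_command --increments '[{"translation": [0, 0, 0.0025], "delta_rot": [0, 0, 0], "gripper": -1}, {"translation": [0, 0, 0.0025], "delta_rot": [0, 0, 0], "gripper": -1}, {"translation": [0, 0, 0.0025], "delta_rot": [0, 0, 0.03], "gripper": -1}, {"translation": [0, 0, 0.0025], "delta_rot": [0, 0, 0.055], "gripper": -1}, {"translation": [0, 0, 0.0025], "delta_rot": [0, 0, 0.055], "gripper": -1}]'

```text
t: 9.6
eef_pos: [0.4924, -0.0988, 0.1143]
ee_rot: [3.139, -0.001, 1.445]
wrist_force: [4.5, -0.1, -10.7]
gripper_width: 0.0179
```

```bash
python3 - <<'E'
from h import *
st()
c=cams.camera("wrist");cv2.imwrite("pics/w7.png",c["img"][:,:,::-1])
V=cloud(c)[240:335,268:288].reshape(-1,3);print(np.nanmedian(V[V[:,2]>.1],0))
E
```

```text
{'t': np.float64(9.6), 'eef_pos': array([ 0.4924, -0.0988,  0.1143]), 'ee_rot': array([ 3.1392e+00, -1.1000e-03,  1.4448e+00]), 'wrist_force': array([  4.5146,  -0.1354, -10.6912]), 'torque': array([ 1.2280e-01, -1.0449e+00,  1.0000e-04]), 'gripper_width': np.float64(0.0179)}
[ 0.491701   -0.09537597  0.13627543]
```

View pics/w7.png

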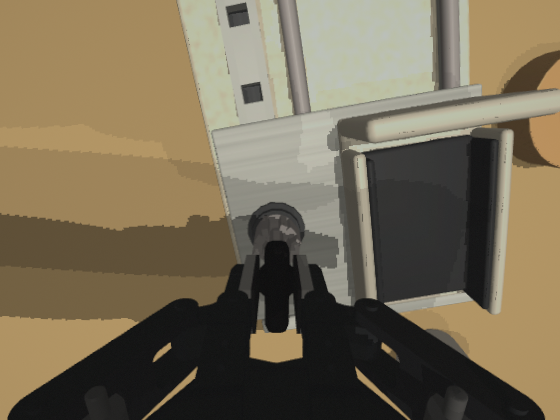

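>>> arm_command --increments '[{"translation": [0, 0, 0.0005], "delta_rot": [0, 0, 0.035], "gripper": -1}, {"translation": [0, 0, 0.0005], "delta_rot": [0, 0, 0.07], "gripper": -1}, {"translation": [0, 0, 0.0005], "delta_rot": [0, 0, 0.105], "gripper": -1}, {"translation": [0, 0, 0.0005], "delta_rot": [0, 0, 0.14], "gripper": -1}, {"translation": [0, 0, 0.0005], "delta_rot": [0, 0, 0.175], "gripper": -1}, {"translation": [0, 0, 0.0005], "delta_rot": [0, 0, 0.21], "gripper": -1}, {"translation": [0, 0, 0.0005], "delta_rot": [0, 0, 0.235], "gripper": -1}, {"translation": [0, 0, 0.0005], "delta_rot": [0, 0, 0.247], "gripper": -1}, {"translation": [0, 0, 0.0005], "delta_rot": [0, 0, 0.247], "gripper": -1}]'

```text
t: 10.55
eef_pos: [0.4935, -0.0994, 0.1147]
ee_rot: [3.138, -0.004, 0.673]
wrist_force: [7.8, -2.3, -10.0]
gripper_width: 0.0179
```

```bash
python3 - <<'E'
from h import *
st()
c=cams.camera("wrist");cv2.imwrite("pics/w8.png",c["img"][:,:,::-1])
V=cloud(c)[240:335,268:288].reshape(-1,3);print(np.nanmedian(V[V[:,2]>.1],0))
V=V[V[:,2]>.125];w,E=np.linalg.eigh(np.cov(V[:,:2].T));print(E[:,1],len(V))
E
```

```text
{'t': np.float64(10.55), 'eef_pos': array([ 0.4935, -0.0994,  0.1147]), 'ee_rot': array([ 3.1381, -0.0036,  0.6726]), 'wrist_force': array([  7.7761,  -2.3203, -10.0201]), 'torque': array([-0.5085, -1.7696,  0.0475]), 'gripper_width': np.float64(0.0179)}
[ 0.49497765 -0.09750572  0.13674157]
[-0.78103457 -0.62448779] 1784
```

View pics/w8.png

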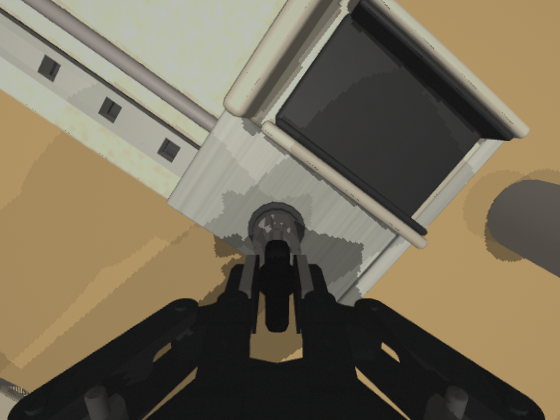

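>>> arm_command --increments '[{"translation": [0.0006, 0.0008, 0.0005], "delta_rot": [0, 0, 0.015], "gripper": -1}, {"translation": [0.0012, 0.0016, 0.0005], "delta_rot": [0, 0, 0.027], "gripper": -1}, {"translation": [0.0012, 0.0016, 0.0005], "delta_rot": [0, 0, 0.031], "gripper": -1}, {"translation": [0.0012, 0.0016, 0.0005], "delta_rot": [0, 0, 0.031], "gripper": -1}]'

```text
t: 11.0
eef_pos: [0.494, -0.0996, 0.1146]
ee_rot: [3.139, -0.004, 0.578]
wrist_force: [2.3, 0.4, -10.3]
gripper_width: 0.0182
```

```bash
python3 - <<'E'
from h import *
st()
E
```

```text
{'t': np.float64(11.0), 'eef_pos': array([ 0.494 , -0.0996,  0.1146]), 'ee_rot': array([ 3.1386, -0.0035,  0.5779]), 'wrist_force': array([  2.2937,   0.389 , -10.3182]), 'torque': array([ 0.006 , -0.4477,  0.0043]), 'gripper_width': np.float64(0.0182)}
```

>>> arm_command --increments '[{"translation": [0, 0, 0.0025], "delta_rot": [0, 0, 0], "gripper": -1}, {"translation": [0, 0, 0.005], "delta_rot": [0, 0, 0], "gripper": -1}, {"translation": [0, 0, 0.0065], "delta_rot": [0, 0, 0], "gripper": -1}, {"translation": [0, 0, 0.0065], "delta_rot": [0, 0, 0], "gripper": -1}]'

```text
t: 11.4
eef_pos: [0.494, -0.0996, 0.1118]
ee_rot: [3.139, -0.003, 0.578]
wrist_force: [2.0, 0.0, -9.7]
gripper_width: 0.0174
```

```bash
python3 - <<'E'
from h import *
st()
E
```

```text
{'t': np.float64(11.4), 'eef_pos': array([ 0.494 , -0.0996,  0.1118]), 'ee_rot': array([ 3.1386, -0.0034,  0.5782]), 'wrist_force': array([ 1.9724,  0.0294, -9.7175]), 'torque': array([ 0.0295, -0.5067,  0.0075]), 'gripper_width': np.float64(0.0174)}
```

>>> arm_command --increments '[{"translation": [0, 0, 0.0025], "delta_rot": [0, 0, 0], "gripper": -1}, {"translation": [0, 0, 0.004], "delta_rot": [0, 0, 0], "gripper": -1}, {"translation": [0, 0, 0.004], "delta_rot": [0, 0, 0], "gripper": -1}]'

```text
t: 11.7
eef_pos: [0.494, -0.0997, 0.1102]
ee_rot: [3.139, -0.003, 0.578]
wrist_force: [3.1, -0.4, -9.9]
gripper_width: 0.0181
```

>>> arm_command --increments '[{"translation": [0, 0, 0.0012], "delta_rot": [0, 0, 0], "gripper": -1}, {"translation": [0, 0, 0.0015], "delta_rot": [0, 0, 0], "gripper": -1}, {"translation": [0, 0, 0.0015], "delta_rot": [0, 0, 0], "gripper": -1}]'

```text
t: 12.0
eef_pos: [0.494, -0.0996, 0.1096]
ee_rot: [3.139, -0.003, 0.578]
wrist_force: [2.1, 0.8, -9.4]
gripper_width: 0.0178
```

>>> arm_command --increments '[{"translation": [0, 0, 0.0012], "delta_rot": [0, 0, 0], "gripper": -1}, {"translation": [0, 0, 0.0015], "delta_rot": [0, 0, 0], "gripper": -1}, {"translation": [0, 0, 0.0015], "delta_rot": [0, 0, 0], "gripper": -1}]'

```text
t: 12.3
eef_pos: [0.4941, -0.0996, 0.1094]
ee_rot: [3.138, -0.004, 0.578]
wrist_force: [0.2, 1.1, -4.6]
gripper_width: 0.0181
```

>>> arm_command --increments '[{"translation": [0, 0, 0.0012], "delta_rot": [0, 0, 0], "gripper": -1}, {"translation": [0, 0, 0.0015], "delta_rot": [0, 0, 0], "gripper": -1}, {"translation": [0, 0, 0.0015], "delta_rot": [0, 0, 0], "gripper": -1}]'

```text
t: 12.6
eef_pos: [0.4942, -0.0996, 0.1093]
ee_rot: [3.138, -0.004, 0.578]
wrist_force: [-0.6, 1.8, 0.5]
gripper_width: 0.0177
```

>>> arm_command --increments '[{"translation": [0, 0, 0], "delta_rot": [0, 0, 0], "gripper": -0.3}, {"translation": [0, 0, 0], "delta_rot": [0, 0, 0], "gripper": -0.1}, {"translation": [0, 0, 0], "delta_rot": [0, 0, 0], "gripper": 0}, {"translation": [0, 0, 0], "delta_rot": [0, 0, 0], "gripper": 0}, {"translation": [0, 0, 0], "delta_rot": [0, 0, 0], "gripper": 0}]'

```text
t: 13.1
eef_pos: [0.4942, -0.0997, 0.1093]
ee_rot: [3.138, -0.004, 0.578]
wrist_force: [-0.1, 0.1, 0.5]
gripper_width: 0.043
```

```bash
python3 - <<'E'
from h import *
st()
c=cams.camera("wrist");cv2.imwrite("pics/w9.png",c["img"][:,:,::-1])
V=cloud(c)[220:335,260:296].reshape(-1,3)
V=V[V[:,2]>.123];print(np.nanmedian(V,0));w,E=np.linalg.eigh(np.cov(V[:,:2].T));print(E[:,1],len(V))
E
```

```text
{'t': np.float64(13.1), 'eef_pos': array([ 0.4942, -0.0997,  0.1093]), 'ee_rot': array([ 3.1378, -0.0042,  0.5783]), 'wrist_force': array([-0.1201,  0.0747,  0.4799]), 'torque': array([-0.0218,  0.016 , -0.0131]), 'gripper_width': np.float64(0.043)}
[ 0.49436873 -0.09795358  0.13119421]
[-0.8373575  -0.54665567] 2100
```

View pics/w9.png

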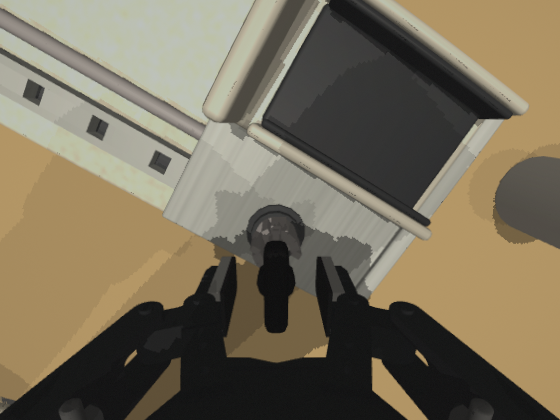

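```bash
python3 - <<'E'
from h import *
s=st();print(np.degrees(s["joint_positions"]).round(1))
inc([.4942,-.0997,.21],.5783)
E
```

```text
{'t': np.float64(13.15), 'eef_pos': array([ 0.4942, -0.0996,  0.1093]), 'ee_rot': array([ 3.1379, -0.0042,  0.5783]), 'wrist_force': array([-0.599 ,  0.3447, -0.3018]), 'torque': array([-0.0157, -0.0089, -0.0362]), 'gripper_width': np.float64(0.0426)}
[-11.4  -2.3 -10.8  81.2   0.  135.5]
translation [0.001, 0.0011, -0.2518] delta_rot [0.0012, -0.0013, -0.0] rows>= 2.0144193514228697 0.037236393879398706
```

>>> arm_command --increments '[{"translation": [0, 0, -0.04], "delta_rot": [0, 0, 0], "gripper": 0}, {"translation": [0, 0, -0.12], "delta_rot": [0, 0, 0], "gripper": 0}, {"translation": [0, 0, -0.2], "delta_rot": [0, 0, -0.05], "gripper": 0}, {"translation": [0, 0, -0.22], "delta_rot": [0, 0, -0.83], "gripper": 0}, {"translation": [0, 0, -0.22], "delta_rot": [0, 0, -0.83], "gripper": 0}, {"translation": [0, 0, -0.22], "delta_rot": [0, 0, -0.83], "gripper": 0}, {"translation": [0, 0, -0.22], "delta_rot": [0, 0, -0.83], "gripper": 0}, {"translation": [0, 0, -0.22], "delta_rot": [0, 0, -0.83], "gripper": 0}, {"translation": [0, 0, -0.22], "delta_rot": [0, 0, -0.83], "gripper": 0}, {"translation": [0, 0, -0.22], "delta_rot": [0, 0, -0.83], "gripper": 0}]'

```text
t: 14.15
eef_pos: [0.4937, -0.0996, 0.1972]
ee_rot: [3.136, 0.002, 1.784]
wrist_force: [0.5, 0.3, -0.7]
gripper_width: 0.0427
```

```bash
python3 - <<'E'
from h import *
s=st();print(np.degrees(s["joint_positions"]).round(1))
inc([.5885,-.0298,.19],np.radians(182.6))
E
```

```text
{'t': np.float64(14.15), 'eef_pos': array([ 0.4937, -0.0996,  0.1972]), 'ee_rot': array([3.1364e+00, 2.0000e-03, 1.7844e+00]), 'wrist_force': array([ 0.4677,  0.3318, -0.7486]), 'torque': array([ 0.0018, -0.0193, -0.0445]), 'gripper_width': np.float64(0.0427)}
[-11.4  -2.3  -1.1  90.9   0.   66.3]
translation [0.1204, 0.2685, 0.0193] delta_rot [0.0009, 0.0017, -0.4464] rows>= 2.359079436196485 9.355176317532116
```

>>> arm_command --increments '[{"translation": [0.12, 0.269, 0.019], "delta_rot": [0.001, 0.002, -0.446], "gripper": 0}, {"translation": [0.12, 0.269, 0.019], "delta_rot": [0.001, 0.002, -0.446], "gripper": 0}, {"translation": [0.12, 0.269, 0.019], "delta_rot": [0.001, 0.002, -0.446], "gripper": 0}, {"translation": [0.12, 0.269, 0.019], "delta_rot": [0.001, 0.002, -0.446], "gripper": 0}, {"translation": [0.12, 0.269, 0.019], "delta_rot": [0.001, 0.002, -0.446], "gripper": 0}, {"translation": [0.12, 0.269, 0.019], "delta_rot": [0.001, 0.002, -0.446], "gripper": 0}, {"translation": [0.12, 0.269, 0.019], "delta_rot": [0.001, 0.002, -0.446], "gripper": 0}, {"translation": [0.12, 0.269, 0.019], "delta_rot": [0.001, 0.002, -0.446], "gripper": 0}, {"translation": [0.12, 0.269, 0.019], "delta_rot": [0.001, 0.002, -0.446], "gripper": 0}, {"translation": [0.12, 0.269, 0.019], "delta_rot": [0.001, 0.002, -0.446], "gripper": 0}]'

```text
t: 15.15
eef_pos: [0.5888, -0.0299, 0.19]
ee_rot: [3.141, -0.001, -3.092]
wrist_force: [0.2, -0.9, -0.5]
gripper_width: 0.0427
```

```bash
python3 - <<'E'
from h import *
s=st()
c=cams.camera("wrist");cv2.imwrite("pics/w10.png",c["img"][:,:,::-1]);V=cloud(c).reshape(-1,3)
def rep(nm,x0,x1,y0,y1,z0,z1):
    m=(V[:,0]>x0)&(V[:,0]<x1)&(V[:,1]>y0)&(V[:,1]<y1)&(V[:,2]>z0)&(V[:,2]<z1);P=V[m]
    if len(P)<5: print(nm,len(P));return
    r=cv2.minAreaRect(P[:,:2].astype(np.float32));w,E=np.linalg.eigh(np.cov(P[:,:2].T))
    print(nm,len(P),P.mean(0).round(4),np.round(r[0],4),np.round(r[1],4),round(r[2],2),E[:,1].round(3))
rep("plate",.53,.68,-.1,0.05,.108,.13)
rep("bar",.44,.53,-.14,-.06,.123,.14)
R=cv2.Rodrigues(np.array(c["rvec"]))[0];print("cam",-R.T@c["tvec"])
inc([.5885,-.0298,.0885],np.radians(182.6))
E
```

```text
{'t': np.float64(15.15), 'eef_pos': array([ 0.5888, -0.0299,  0.19  ]), 'ee_rot': array([ 3.1412e+00, -1.0000e-03, -3.0920e+00]), 'wrist_force': array([ 0.2252, -0.92  , -0.4682]), 'torque': array([ 0.0084, -0.0191,  0.0259]), 'gripper_width': np.float64(0.0427)}
plate 1741 [ 0.5856 -0.0302  0.1171] [ 0.5892 -0.0299] [0.0955 0.0117] 2.57 [-0.999 -0.045]
bar 1458 [ 0.4906 -0.0992  0.1305] [ 0.4906 -0.1002] [0.0467 0.0151] 27.7 [-0.84  -0.543]
cam [ 0.50985969 -0.03375607  0.33260063]
translation [0.0004, 0.0001, 0.2538] delta_rot [0.0001, -0.0003, 0.0016] rows>= 2.0302346984902684 0.034515987773392307
```

View pics/w10.png

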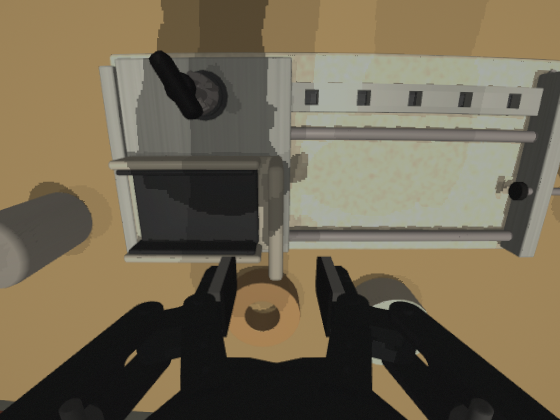

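>>> arm_command --increments '[{"translation": [0, 0, 0.1], "delta_rot": [0, 0, 0], "gripper": 0}, {"translation": [0, 0, 0.18], "delta_rot": [0, 0, 0], "gripper": 0}, {"translation": [0, 0, 0.23], "delta_rot": [0, 0, 0], "gripper": 0}, {"translation": [0, 0, 0.25], "delta_rot": [0, 0, 0], "gripper": 0}, {"translation": [0, 0, 0.25], "delta_rot": [0, 0, 0], "gripper": 0}]'

```text
t: 15.7
eef_pos: [0.5882, -0.0298, 0.0892]
ee_rot: [3.141, -0.003, -3.092]
wrist_force: [-1.0, -0.1, 0.6]
gripper_width: 0.0425
```

```bash
python3 - <<'E'
from h import *
s=st()
c=cams.camera("wrist");cv2.imwrite("pics/w11.png",c["img"][:,:,::-1])
c=cams.camera("top");X=cloud(c);V=X.reshape(-1,3)
a=np.radians(2.6);ex=np.array([np.cos(a),np.sin(a)]);ey=np.array([-np.sin(a),np.cos(a)])
U=np.c_[V[:,:2]@ex,V[:,:2]@ey,V[:,2]]
col=c["img"].reshape(-1,3)
# block face/ bumper
m=(U[:,0]>.53)&(U[:,0]<.59)&(U[:,1]>.16)&(U[:,1]<.25)&(U[:,2]>.024)&(U[:,2]<.06)
for p,q in zip(U[m],col[m]): 
    if p[1]<.235 : print(p.round(4),q)
E
```

```text
{'t': np.float64(15.7), 'eef_pos': array([ 0.5882, -0.0298,  0.0892]), 'ee_rot': array([ 3.141e+00, -2.600e-03, -3.092e+00]), 'wrist_force': array([-1.0343, -0.0722,  0.6244]), 'torque': array([ 0.0154,  0.0102, -0.0504]), 'gripper_width': np.float64(0.0425)}
[0.5889 0.2287 0.0505] [127 115  91]
[0.589  0.2267 0.0491] [143 137 127]
[0.5886 0.2237 0.0518] [147 142 133]
[0.5889 0.222  0.0492] [150 149 139]
[0.589  0.2201 0.0475] [148 143 134]
[0.5884 0.2166 0.0517] [149 144 135]
[0.5882 0.2141 0.0522] [141 144 134]
[0.5886 0.2126 0.0487] [118 117 111]
[0.5892 0.2117 0.0429] [83 83 74]
[0.5899 0.2107 0.0369] [55 53 50]
[0.5865 0.2286 0.0509] [134 119  98]
[0.5862 0.2258 0.0527] [143 138 126]
[0.5864 0.2241 0.0502] [143 143 132]
[0.5863 0.2217 0.0502] [147 147 137]
[0.5859 0.2185 0.0536] [149 147 137]
[0.5864 0.2175 0.0479] [148 147 134]
[0.5861 0.2147 0.0499] [148 142 134]
[0.586  0.2121 0.0507] [118 115 108]
[0.5866 0.2112 0.0446] [78 78 72]
[0.5874 0.2107 0.037 ] [51 46 45]
[0.5889 0.2114 0.0242] [54 51 43]
[0.584  0.2284 0.0516] [133 118  95]
[0.5842 0.2266 0.0494] [143 138 124]
[0.5
[... 9428 characters left out ...]
] [144 144 134]
[0.5342 0.2207 0.0519] [149 148 139]
[0.534  0.218  0.0532] [148 149 139]
[0.534  0.2159 0.052 ] [152 149 140]
[0.5342 0.2145 0.0483] [137 139 127]
[0.5339 0.2114 0.0515] [109 107 101]
[0.5343 0.2111 0.043 ] [71 67 66]
[0.5348 0.2111 0.0334] [46 46 41]
[0.5353 0.2108 0.0245] [58 55 50]
[0.5323 0.2285 0.0487] [136 126 110]
[0.5323 0.2267 0.0465] [146 143 130]
[0.5321 0.2239 0.0482] [143 142 133]
[0.5318 0.2204 0.0528] [152 150 142]
[0.5318 0.2185 0.0511] [147 147 137]
[0.5317 0.216  0.0519] [145 147 136]
[0.5316 0.2138 0.0513] [141 142 135]
[0.5316 0.2115 0.0511] [104 106 100]
[0.5318 0.2104 0.046 ] [71 70 70]
[0.5325 0.2114 0.0321] [48 44 37]
[0.5301 0.2114 0.0318] [48 47 41]
```

View pics/w11.png

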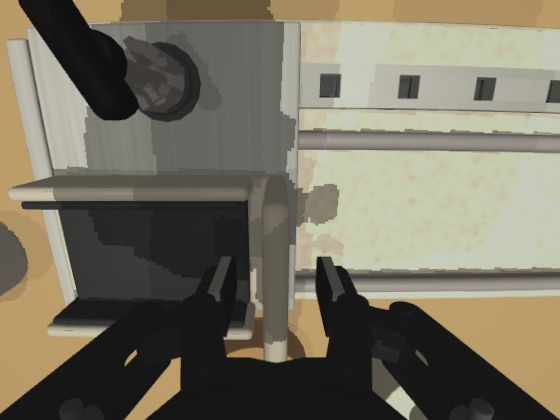

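>>> arm_command --increments '[{"translation": [0, 0, 0], "delta_rot": [0, 0, 0], "gripper": -0.4}, {"translation": [0, 0, 0], "delta_rot": [0, 0, 0], "gripper": -0.6}, {"translation": [0, 0, 0], "delta_rot": [0, 0, 0], "gripper": -0.8}, {"translation": [0, 0, 0], "delta_rot": [0, 0, 0], "gripper": -1}, {"translation": [0, 0, 0], "delta_rot": [0, 0, 0], "gripper": -1}, {"translation": [0, 0, 0], "delta_rot": [0, 0, 0], "gripper": -1}]' --newtons 30

```text
t: 16.4
eef_pos: [0.5898, -0.03, 0.0925]
ee_rot: [-3.142, 0.002, -3.092]
wrist_force: [0.1, -0.8, 5.9]
gripper_width: 0.0115
```

```bash
python3 - <<'E'
from h import *
s=st()
p=s["eef_pos"];a=np.radians(2.6)
for d in(.1,.2,.228): inc(p+d*np.array([-np.sin(a),np.cos(a),0]),np.radians(182.6))
E
```

```text
{'t': np.float64(16.4), 'eef_pos': array([ 0.5898, -0.03  ,  0.0925]), 'ee_rot': array([-3.1416e+00,  2.5000e-03, -3.0919e+00]), 'wrist_force': array([ 0.0663, -0.8439,  5.8668]), 'torque': array([-0.0537,  0.0178, -0.0996]), 'gripper_width': np.float64(0.0115)}
translation [-0.0011, 0.25, 0.0] delta_rot [0.0, 0.0008, 0.0014] rows>= 1.9999999999999993 0.03307939487865412
translation [-0.0022, 0.5, 0.0] delta_rot [0.0, 0.0008, 0.0014] rows>= 3.9999999999999987 0.03307939487865412
translation [-0.0025, 0.57, 0.0] delta_rot [0.0, 0.0008, 0.0014] rows>= 4.559999999999999 0.03307939487865412
```

>>> arm_command --increments '[{"translation": [0, 0.005, 0], "delta_rot": [0, 0, 0], "gripper": -1}, {"translation": [0, 0.015, 0], "delta_rot": [0, 0, 0], "gripper": -1}, {"translation": [0, 0.03, 0], "delta_rot": [0, 0, 0], "gripper": -1}, {"translation": [0, 0.05, 0], "delta_rot": [0, 0, 0], "gripper": -1}, {"translation": [0, 0.07, 0], "delta_rot": [0, 0, 0], "gripper": -1}]'

```text
t: 16.9
eef_pos: [0.5885, -0.0012, 0.0926]
ee_rot: [3.142, 0.003, -3.092]
wrist_force: [1.1, -2.9, 0.3]
gripper_width: 0.0115
```

```bash
python3 - <<'E'
from h import *
s=st()
c=cams.camera("wrist");cv2.imwrite("pics/w12.png",c["img"][:,:,::-1])
E
```

```text
{'t': np.float64(16.9), 'eef_pos': array([ 0.5885, -0.0012,  0.0926]), 'ee_rot': array([ 3.1416e+00,  2.7000e-03, -3.0918e+00]), 'wrist_force': array([ 1.0947, -2.8563,  0.2979]), 'torque': array([-0.5541, -0.2016, -0.1424]), 'gripper_width': np.float64(0.0115)}
```

View pics/w12.png

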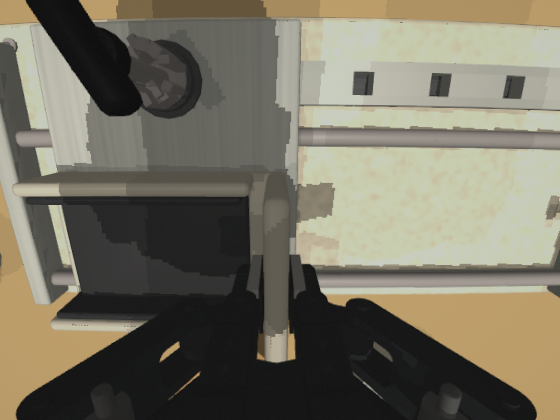

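>>> arm_command --increments '[{"translation": [0, 0.03, 0], "delta_rot": [0, 0, 0], "gripper": -1}, {"translation": [0, 0.08, 0], "delta_rot": [0, 0, 0], "gripper": -1}, {"translation": [-0.0005, 0.135, 0], "delta_rot": [0, 0, 0], "gripper": -1}, {"translation": [-0.0008, 0.19, 0], "delta_rot": [0, 0, 0], "gripper": -1}, {"translation": [-0.001, 0.245, 0], "delta_rot": [0, 0, 0], "gripper": -1}, {"translation": [-0.0013, 0.3, 0], "delta_rot": [0, 0, 0], "gripper": -1}, {"translation": [-0.0015, 0.35, 0], "delta_rot": [0, 0, 0], "gripper": -1}, {"translation": [-0.0018, 0.39, 0], "delta_rot": [0, 0, 0], "gripper": -1}, {"translation": [-0.002, 0.42, 0], "delta_rot": [0, 0, 0], "gripper": -1}, {"translation": [-0.002, 0.435, 0], "delta_rot": [0, 0, 0], "gripper": -1}]'

```text
t: 17.95
eef_pos: [0.5802, 0.1749, 0.0926]
ee_rot: [3.14, 0.002, -3.09]
wrist_force: [1.6, -2.8, -0.5]
gripper_width: 0.0119
```

```bash
python3 - <<'E'
from h import *
s=st()
c=cams.camera("wrist");cv2.imwrite("pics/w13.png",c["img"][:,:,::-1])
E
```

```text
{'t': np.float64(17.95), 'eef_pos': array([0.5802, 0.1749, 0.0926]), 'ee_rot': array([ 3.1405e+00,  2.4000e-03, -3.0901e+00]), 'wrist_force': array([ 1.6061, -2.8123, -0.5266]), 'torque': array([-0.6577, -0.3255, -0.183 ]), 'gripper_width': np.float64(0.0119)}
```

View pics/w13.png

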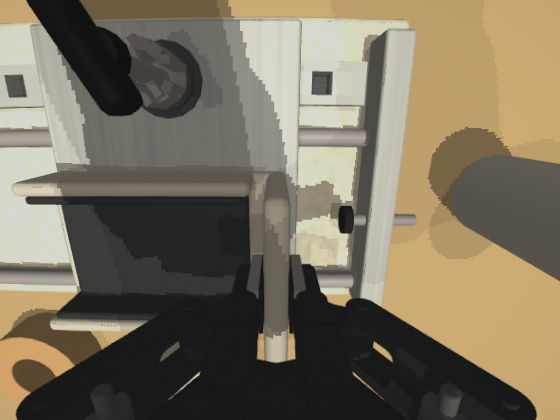

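>>> arm_command --increments '[{"translation": [0, 0.015, 0], "delta_rot": [0, 0, 0], "gripper": -1}, {"translation": [0, 0.03, 0], "delta_rot": [0, 0, 0], "gripper": -1}, {"translation": [0, 0.042, 0], "delta_rot": [0, 0, 0], "gripper": -1}, {"translation": [0, 0.05, 0], "delta_rot": [0, 0, 0], "gripper": -1}, {"translation": [0, 0.05, 0], "delta_rot": [0, 0, 0], "gripper": -1}, {"translation": [0, 0.05, 0], "delta_rot": [0, 0, 0], "gripper": -1}]'

```text
t: 18.6
eef_pos: [0.5792, 0.1961, 0.0926]
ee_rot: [3.138, 0.003, -3.089]
wrist_force: [2.1, 2.3, -3.0]
gripper_width: 0.0112
```

```bash
python3 - <<'E'
from h import *
s=st()
c=cams.camera("wrist");cv2.imwrite("pics/w14.png",c["img"][:,:,::-1])
E
```

```text
{'t': np.float64(18.6), 'eef_pos': array([0.5792, 0.1961, 0.0926]), 'ee_rot': array([ 3.1384e+00,  2.5000e-03, -3.0894e+00]), 'wrist_force': array([ 2.1078,  2.2805, -2.9726]), 'torque': array([ 0.3672, -0.5459, -0.1755]), 'gripper_width': np.float64(0.0112)}
```

View pics/w14.png

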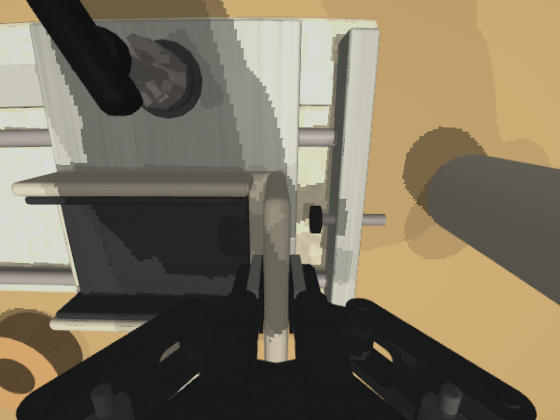

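>>> arm_command --increments '[{"translation": [0, 0.0025, 0], "delta_rot": [0, 0, 0], "gripper": -1}, {"translation": [0, 0.005, 0], "delta_rot": [0, 0, 0], "gripper": -1}, {"translation": [0, 0.0075, 0], "delta_rot": [0, 0, 0], "gripper": -1}, {"translation": [0, 0.01, 0], "delta_rot": [0, 0, 0], "gripper": -1}, {"translation": [0, 0.0125, 0], "delta_rot": [0, 0, 0], "gripper": -1}]'

```text
t: 19.15
eef_pos: [0.579, 0.2008, 0.0926]
ee_rot: [3.139, 0.003, -3.09]
wrist_force: [3.3, -2.4, -2.1]
gripper_width: 0.0112
```

>>> arm_command --increments '[{"translation": [0, 0.0025, 0], "delta_rot": [0, 0, 0], "gripper": -1}, {"translation": [0, 0.004, 0], "delta_rot": [0, 0, 0], "gripper": -1}, {"translation": [0, 0.005, 0], "delta_rot": [0, 0, 0], "gripper": -1}]'

```text
t: 19.45
eef_pos: [0.5789, 0.2029, 0.0926]
ee_rot: [3.139, 0.003, -3.09]
wrist_force: [2.8, -2.6, -2.4]
gripper_width: 0.0117
```

>>> arm_command --increments '[{"translation": [0, 0.0015, 0], "delta_rot": [0, 0, 0], "gripper": -1}, {"translation": [0, 0.003, 0], "delta_rot": [0, 0, 0], "gripper": -1}, {"translation": [0, 0.003, 0], "delta_rot": [0, 0, 0], "gripper": -1}]'

```text
t: 19.75
eef_pos: [0.5788, 0.2043, 0.0926]
ee_rot: [3.139, 0.003, -3.09]
wrist_force: [3.5, -2.3, -1.6]
gripper_width: 0.0113
```

>>> arm_command --increments '[{"translation": [0, 0.0015, 0], "delta_rot": [0, 0, 0], "gripper": -1}, {"translation": [0, 0.003, 0], "delta_rot": [0, 0, 0], "gripper": -1}, {"translation": [0, 0.003, 0], "delta_rot": [0, 0, 0], "gripper": -1}]'

```text
t: 20.05
eef_pos: [0.5788, 0.2056, 0.0926]
ee_rot: [3.139, 0.003, -3.089]
wrist_force: [3.1, -2.3, -2.0]
gripper_width: 0.0115
```

>>> arm_command --increments '[{"translation": [0, 0.0015, 0], "delta_rot": [0, 0, 0], "gripper": -1}, {"translation": [0, 0.0025, 0], "delta_rot": [0, 0, 0], "gripper": -1}, {"translation": [0, 0.0025, 0], "delta_rot": [0, 0, 0], "gripper": -1}]'

```text
t: 20.35
eef_pos: [0.5787, 0.2061, 0.0926]
ee_rot: [3.139, 0.003, -3.09]
wrist_force: [3.6, -5.6, -0.5]
gripper_width: 0.0115
```

>>> arm_command --increments '[{"translation": [0, 0.0015, 0], "delta_rot": [0, 0, 0], "gripper": -1}, {"translation": [0, 0.0025, 0], "delta_rot": [0, 0, 0], "gripper": -1}, {"translation": [0, 0.0025, 0], "delta_rot": [0, 0, 0], "gripper": -1}]'

```text
t: 20.65
eef_pos: [0.5787, 0.2061, 0.0926]
ee_rot: [3.141, 0.002, -3.091]
wrist_force: [3.4, -7.6, -1.6]
gripper_width: 0.0112
```

>>> arm_command --increments '[{"translation": [0, 0.001, 0], "delta_rot": [0, 0, 0], "gripper": -1}, {"translation": [0, 0.001, 0], "delta_rot": [0, 0, 0], "gripper": -0.5}, {"translation": [0, 0.001, 0], "delta_rot": [0, 0, 0], "gripper": -0.2}, {"translation": [0, 0.001, 0], "delta_rot": [0, 0, 0], "gripper": -0.2}, {"translation": [0, 0.001, 0], "delta_rot": [0, 0, 0], "gripper": -0.2}]'

```text
t: 21.15
eef_pos: [0.5786, 0.2068, 0.0927]
ee_rot: [3.141, 0.002, -3.09]
wrist_force: [-0.2, 0.7, -0.7]
gripper_width: 0.0345
```

>>> arm_command --increments '[{"translation": [0, 0, -0.03], "delta_rot": [0, 0, 0], "gripper": -0.2}, {"translation": [0, 0, -0.1], "delta_rot": [0, 0, 0], "gripper": -0.2}, {"translation": [0, 0, -0.2], "delta_rot": [0, 0, 0], "gripper": -0.2}, {"translation": [0, 0, -0.25], "delta_rot": [0, 0, 0], "gripper": -0.2}, {"translation": [0, 0, -0.25], "delta_rot": [0, 0, 0], "gripper": -0.2}]'

```text
t: 21.65
eef_pos: [0.5795, 0.2073, 0.1975]
ee_rot: [3.139, 0.009, -3.09]
wrist_force: [-0.0, 0.5, -0.3]
gripper_width: 0.0341
```

```bash
python3 - <<'E'
from h import *
s=st()
c=cams.camera("wrist");cv2.imwrite("pics/w15.png",c["img"][:,:,::-1]);V=cloud(c).reshape(-1,3)
def rep(nm,x0,x1,y0,y1,z0,z1):
    m=(V[:,0]>x0)&(V[:,0]<x1)&(V[:,1]>y0)&(V[:,1]<y1)&(V[:,2]>z0)&(V[:,2]<z1);P=V[m]
    if len(P)<5: print(nm,len(P));return
    r=cv2.minAreaRect(P[:,:2].astype(np.float32));w,E=np.linalg.eigh(np.cov(P[:,:2].T))
    print(nm,len(P),P.mean(0).round(4),np.round(r[0],4),np.round(r[1],4),round(r[2],2),E[:,1].round(3))
rep("plate",.53,.68,.15,0.26,.108,.125)
rep("bar",.43,.53,.09,.19,.123,.14)
c=cams.camera("scene");cv2.imwrite("pics/s15.png",c["img"][:,:,::-1])
E
```

```text
{'t': np.float64(21.65), 'eef_pos': array([0.5795, 0.2073, 0.1975]), 'ee_rot': array([ 3.139 ,  0.0085, -3.09  ]), 'wrist_force': array([-0.0055,  0.4735, -0.2836]), 'torque': array([ 0.0256, -0.0123,  0.0171]), 'gripper_width': np.float64(0.0341)}
plate 1624 [0.5744 0.206  0.1171] [0.5779 0.2064] [0.0949 0.0115] 2.43 [-0.999 -0.044]
bar 1369 [0.4796 0.1369 0.1305] [0.4802 0.1355] [0.0461 0.0137] 32.13 [-0.839 -0.544]
```

View pics/w15.png

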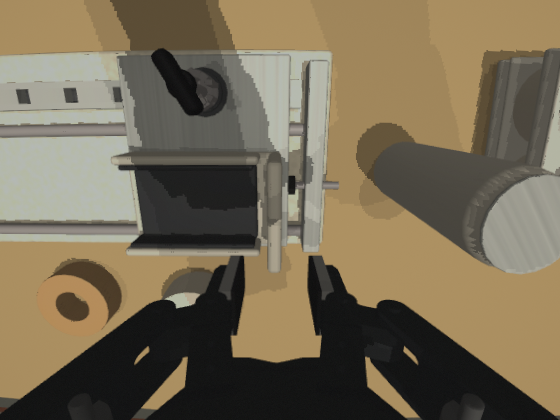

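View pics/s15.png

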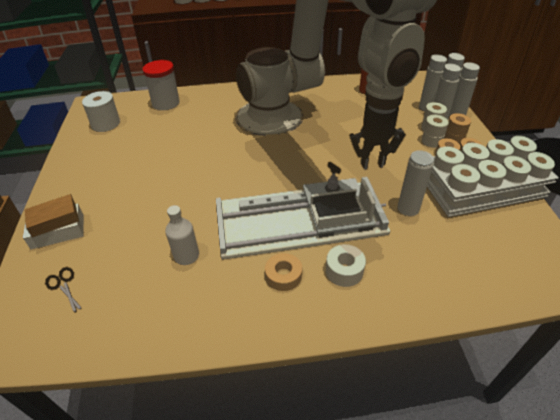

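```bash
python3 -c "
from station import workorder
print(workorder.job_done())"
```

```text
the job is handed in; nothing more can be done
None
```

The heel-slide board is set up: the lock pin is parked in its rest notch and the carriage is up against the end stop. I handed the job in at about 22 s, and the hand-in reports no verdict.

- **Lock:** I felt the top stop at about 17.8 mm of lift, with a peak pull of about 17 N at the wrist. I backed off 0.6 mm, turned the knob clockwise about 1.04 rad and let it down until the load left the fingers. It sat at about 12 mm of lift.
- **Carriage:** I gripped the foot plate and ran it along the rails, taking the last stretch in steps of about 1 mm. It met the bumper at about 236 mm, where an earlier picture had put it. The wrist force along the rails rose to 7.6 N, about 2.5 N of which is friction. Then I released it.
- **Last checks:** With the fingers clear, the wrist picture shows the knob still parked (turn about 1.04 rad, lift about 12 mm). The plate is at the bumper, at about 236 mm of travel. In the scene picture the tape rolls, bottle and can look unmoved, though I judged that by eye only.
- **Disagreements:** The fingers stopped at about 18 mm on the knob, not the 12 mm given for the wing. They had closed on a hub in the middle, but the knob still followed without visible slip. Side force rose to about 8 N while turning, so I re-centred the gripper and it fell to about 2 N.

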